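Open the laundry cabinet's top drawer and sort two clothes pegs into its trays

TASK

Pull the top drawer of the little white cabinet out until the two trays inside are clear of the cabinet, then lay the loose yellow clothes peg in the yellow tray and the loose blue peg in the blue tray. Leave the drawer open like that for the next pegs, with the trays in place and each peg lying flat on its tray's floor; leave the bottom drawer shut and everything else, including the clip of three yellow pegs, where it is.

Things in the scene. Friction and masses are not known exactly. Their poses are not given: they have to be found in the camera images.
- cabinet: white cabinet fixed to the shelf, 220 mm deep (x), 250 mm wide (y), 148 mm high, with two drawers one above the other in pale wood. Origin at the centre of its underside; its front faces its own -x, towards the robot, and the drawers slide out along its -x.
- cabinet_drawer0 (a joint): top drawer's opening in m: 0 shut, 0.150 at its stop, starts shut or a little ajar. A sliding resistance of a few N; it stays where it is left. With it at 0.127 or more both trays are clear of the cabinet. The drawer's side walls and back reach 132 mm above the shelf, its front 137 mm.
- cabinet_drawer0_handle (a point): middle of the top drawer's dark steel bar handle, 110 mm above the shelf: a round bar 11 mm in diameter and 120 mm long, level, along the cabinet's y axis, its centre line 35 mm in front of the drawer's front face, on two thin 8 mm stems 51 mm left and right of the middle. Moves with the drawer; axes as the cabinet's.
- cabinet_drawer1 (a joint): bottom drawer's opening in m: 0 shut; it is to stay shut. Its handle is like the top one's, 62 mm lower.
- yellow_peg: loose yellow plastic clothes peg lying flat: 72 mm long (its x axis), 14 mm wide (y), 12 mm high (z), 20 g. Origin at its centre, 6 mm above what it lies on. Starts on the shelf to the left or right of the cabinet.
- yellow_tray: loose open yellow plastic tray inside the top drawer: outside 95 mm (x) by 100 mm (y) by 26 mm high, walls and floor 4 mm. Origin at the centre of its underside, z up. It rests on the drawer's floor, 84 mm above the shelf, side by side with the other tray; which is on the left varies. It moves with the drawer and keeps its x axis along the slide to within a few degrees.
- blue_peg: loose blue plastic clothes peg lying flat: 72 mm long (its x axis), 14 mm wide (y), 12 mm high (z), 20 g. Origin at its centre, 6 mm above what it lies on. Starts on the shelf to the left or right of the cabinet.
- blue_tray: loose open blue plastic tray inside the top drawer: outside 95 mm (x) by 100 mm (y) by 26 mm high, walls and floor 4 mm. Origin at the centre of its underside, z up. It rests on the drawer's floor, 84 mm above the shelf, side by side with the other tray; which is on the left varies. It moves with the drawer and keeps its x axis along the slide to within a few degrees.
- spray: bystander: white spray bottle with red trigger head, 68 mm diameter, 215 mm high. Origin at the centre of its underside.
- tub: bystander: green peg tub with closed flip-top lid, 118 x 138 x 104 mm. Origin at the centre of its underside.
- scraper: bystander: T-shaped aluminium lint scraper, 155 mm long, 12 mm high, lying on the middle of the cabinet's top, 148 mm above the shelf. Origin on its underside.
- clip: bystander: steel spring clip gripping three yellow pegs, 85 x 56 x 20 mm, lying on the shelf in front of the cabinet. Origin at the centre of its underside.
- brush: bystander: wooden scrubbing brush with orange bristles, 150 x 55 x 44 mm. Origin at the centre of its underside.
There are look-alikes about, which are no part of the job. Several things have the shape of the yellow_peg; the one meant has the colours described above.

How it is judged (in metres and radians):
On the way:
1. the top drawer is pulled open until the trays are clear (more than 118 mm) (value of joint cabinet_drawer0 above 0.118 m), for 0.2 s.
At the end, for the whole second after the job is handed in: Top drawer open more than 118 mm; yellow peg in the yellow tray, blue in the blue, at rest: centre within 43 mm (x) and 45 mm (y) of the tray's middle and under 18 mm above its underside (flat on its floor, not on a rim); both trays level on the drawer's floor (value of joint cabinet_drawer0 above 0.118 m and x of yellow_peg in the frame of yellow_tray between -0.043 and 0.043 m and y of yellow_peg in the frame of yellow_tray between -0.045 and 0.045 m and z of yellow_peg in the frame of yellow_tray between 0 and 0.018 m and linear speed of each of yellow_peg, blue_peg below 0.02 m/s and height (world z) of yellow_tray between 0.075 and 0.095 m and angle between each of yellow_tray, blue_tray's own z axis and vertical below 0.15 rad and x of blue_peg in the frame of blue_tray between -0.043 and 0.043 m and y of blue_peg in the frame of blue_tray between -0.045 and 0.045 m and z of blue_peg in the frame of blue_tray between 0 and 0.018 m and height (world z) of blue_tray between 0.075 and 0.095 m); the robot touches nothing.
It fails at once if a bystander (spray bottle, tub, scraper, clip of pegs or brush) is moved more than 30 mm (distance of any of spray, tub, scraper, clip, brush from where it was at the start of the episode above 0.03 m).
It fails at once if the bottom drawer is pulled open more than 20 mm (value of joint cabinet_drawer1 above 0.02 m).
It also fails if it takes over 64 s, if anything falls off the work surface, if the arm or the gripper's body presses on something with over 40 N, if the wrist force passes 120 N, or if a joint passes its speed limit or range.

ROBOT

A 6-joint arm with a two-finger parallel gripper is mounted at the origin on the work surface. World frame = base frame: x ahead of the robot, y to its left, z up, the work surface at z = 0. Lengths are in m, angles in degrees, forces in N, time in s.
With the tool pointing down it reaches from about 0.3 to 1 m from the base axis. Payload 5.1 kg.
Tool frame: the origin (TCP) lies between the finger pads; the fingertips stand 11 mm ahead of it and the grasp point (between the pads) lies 8 mm behind it; z points along the fingers, y is the direction in which the jaws open and shut (so a half turn about z gives the same grasp; the last joint's range is limited). The gripper opens to 95 mm and grips with 3 to 60 N. Pads are 20 mm wide; open, the fingers measure 119 mm over their backs; the gripper's body (75 mm by 180 mm) begins 59 mm behind the grasp point.
Start: joints at [67.288, 7.093, 94.555, -0, 78.352, -4.733], TCP at [0.201, 0.618, 0.226] pointing down, gripper open.
Joint ranges: [-149.61, 149.61], [-58.7, 133.49], [1.44, 155.28], [-77.14, 257.14], [18.33, 153.61], [-166.67, 166.67]. Speed limits (degrees/s): [147.25, 147.25, 180, 180, 180, 180].

INTERFACE

Orientations are given as [roll, pitch, yaw] about the fixed x, y, z axes, in that order (R = Rz(yaw) Ry(pitch) Rx(roll)).
In Python, from bench import r, cams, job gives the robot as it stands.
- The arm moves only by the tool servo_tool, never from a script. Its argument "steps" is a list of rows, each a list of 7 numbers: the shift along the tool's x, y, z each as a share of 0.25 m, from -1 to 1, then the turn, a rotation vector about the tool's x, y, z each as a share of 360 degrees, from -1 to 1, then the gripper command: -1 is fully open, 1 is shut, values between are in proportion. In form: [[tx, ty, tz, rx, ry, rz, claw], ...]. A call has exactly 10 rows; each row is the pose to reach, as a shift and turn from the pose commanded when the call began, along the tool's axes at that moment, turning the shorter way round; what a row does not reach only later rows make up. A row lasts 1/8 s, in which the tool goes at most 62.5 mm and 10.7 degrees, less where a joint would pass 70% of its speed; a pose out of reach is approached as far as the arm can. A call with a number of a shift or a turn outside -1 to 1 is refused whole. A call with a gripper value outside its range is refused whole. The fingers move at their own pace and stop on an object; the grip force is fixed at half the most. Time passes only in rows, so rows that repeat a pose let the fingers close, or fill a call up. It gives the time, the measured TCP pose, the force and the opening at its end, in the units of the state.
- r.read_state(): the state, without advancing time (a new reading comes with each control period).
- cams.camera(name): name is "side" or "top" or "wrist"; returns a dict with "pixels" (420x560x3 uint8, red, green, blue), "range_z" (420x560 float32, m along the optical axis (not along the pixel's ray), 0 where there is no reading), "fov_y" (degrees; the focal length in pixels is half the picture's height over the tangent of half this angle, whatever the lens; pixels are square), "cx", "cy" (the principal point, pixels), "rvec" (rotation vector, rad) and "tvec" (3), from world to camera coordinates, as OpenCV has them. Camera axes: x right, y down, z forward; pixel columns grow to the right and rows downward; lengths in m; the calibration is good to about 2 mm. A picture is of the moment at which its call begins.
- job.job_done(): hands the job in, once; it reports no verdict.
The state is a dict: "time_s": time; "joint_pos": joint angles; "qd": joint speeds; "joint_efforts": joint torques, N m; "eef_pos": TCP position; "orientation": TCP orientation; "force": force on the tool from outside, world axes, zero at the start; "wrist_torque": the same for the moment, N m; "opening": finger opening in m.
Only numpy, scipy, OpenCV 4.12 (cv2) and the standard library are available. Lean on these libraries where they do the work, as an engineer would, in place of code of your own. Each camera call takes 0.05 s, during which the arm holds its last target. There are 200 camera calls.

## Working session

There is one attempt and no reset: what is moved stays moved. The work goes in short steps, Python scripts to look and compute and a tool call to move; the robot and the scene stay as the last step left them, time stands still between calls to the robot, and variables do not carry over. Pictures are saved under pics/ and viewed, about 8 in all and at most 12, crops included, and the job is handed in when it is done.

Besides the shell and the picture viewer there is one more tool, called after ">>>" in YAML: its name, and indented under it one key for each argument. servo_tool: Moves the arm, as the interface text tells. Shift numbers are shares of 0.25 m and turn numbers shares of 360 degrees, none past 1 either way. Its arguments: {"type":"object","properties":{"steps":{"type":"array"}},"required":["steps"]}

```bash
mkdir -p pics; ls
cat > h.py <<'E'
import numpy as np, cv2
from bench import r, cams, job
def get(n):
    c=cams.camera(n); c['f']=c['pixels'].shape[0]/2/np.tan(np.radians(c['fov_y'])/2)
    c['R']=cv2.Rodrigues(np.array(c['rvec'],float))[0]; c['t']=np.array(c['tvec'],float).ravel(); return c
def save(c,p,box=None,s=1):
    im=c['pixels'][:,:,::-1]
    if box: im=im[box[1]:box[3],box[0]:box[2]]
    cv2.imwrite(p,cv2.resize(im,None,fx=s,fy=s,interpolation=cv2.INTER_CUBIC))
def plane(c,u,v,z):
    d=c['R'].T@np.array([(u-c['cx'])/c['f'],(v-c['cy'])/c['f'],1]); o=-c['R'].T@c['t']
    return o+d*(z-o[2])/d[2]
def pts(c):
    Z=c['range_z']; v,u=np.mgrid[:Z.shape[0],:Z.shape[1]]
    P=np.stack([(u-c['cx'])/c['f']*Z,(v-c['cy'])/c['f']*Z,Z],-1)
    return (P-c['t'])@c['R']
E
python3 - <<'E'
from h import *
for n in('top','side'):
    c=get(n); save(c,f'pics/{n}0.png',s=1.4); print(n,-c['R'].T@c['t'],c['fov_y'],c['cx'],c['cy'])
s=r.read_state();print(s)
E
```

```text
pics
top [ 0.43093817 -0.04260114  1.48750625] 48.13261717702348 272.6669181120681 213.49887107778062
side [0.28391795 0.65657875 0.72512096] 56.44387116494083 279.9271082372799 214.23401456087356
{'time_s': 0.1, 'joint_pos': array([ 6.72872113e+01,  7.13081042e+00,  9.46262371e+01, -1.57516230e-03,
        7.83498856e+01, -4.73240874e+00]), 'qd': array([ 0.03759241,  0.05255763, -0.12522537,  0.00692339,  0.05896889,
        0.02195875]), 'joint_efforts': array([-1.42396625e-04, -4.18881297e+01, -3.61096001e+01,  7.76965334e-02,
        4.62101516e-02, -9.67982328e-05]), 'eef_pos': array([0.20046751, 0.61773296, 0.22449827]), 'orientation': array([-1.79893304e+02, -7.28536225e-03,  1.62019933e+02]), 'force': array([-0.5084392 , -0.05537776,  1.27920609]), 'wrist_torque': array([ 0.01413274, -0.01636768, -0.04457096]), 'opening': 0.09469873246800613}
```

View pics/top0.png

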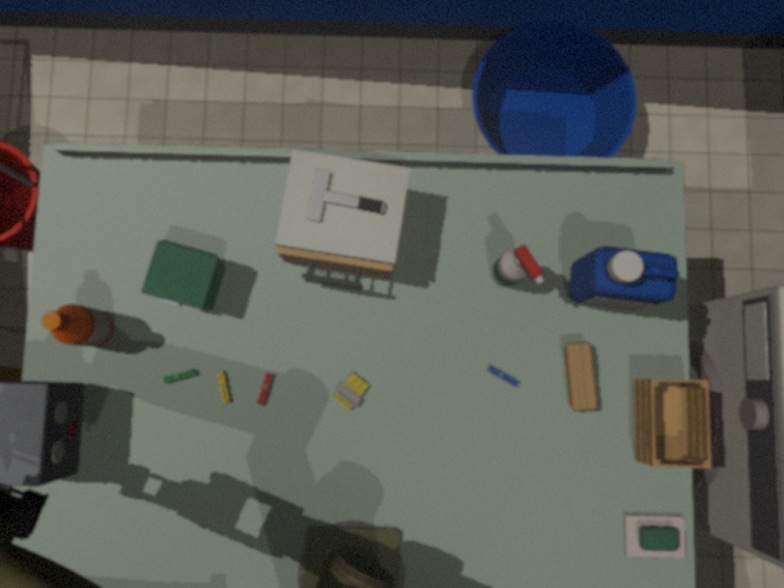

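View pics/side0.png

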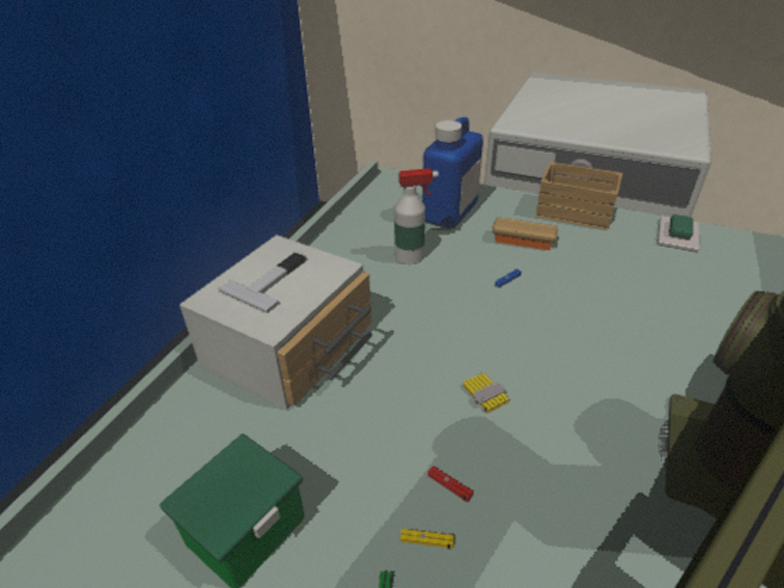

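The top view (800-scale) shows the loose yellow peg at (224,387) and the blue peg at (503,376). The look-alikes are the clip's yellow pegs at (351,391), the red peg at (265,389), the green peg at (180,377) and the blue bottle at (623,275). I choose the single yellow and single blue pegs. The cabinet is at (343,210), and its handle is at about (349,276).

```bash
cat >> h.py <<'E'
def mask(c,lo,hi,box=None):
    h=cv2.cvtColor(c['pixels'],cv2.COLOR_RGB2HSV); m=cv2.inRange(h,lo,hi)
    if box: k=np.zeros_like(m); k[box[1]:box[3],box[0]:box[2]]=255; m&=k
    return m
COL={'yellow':((22,110,80),(34,255,255)),'blue':((105,110,40),(125,255,255))}
def blobs(c,col,z,box=None,amin=30):
    out=[]
    for q in cv2.findContours(mask(c,*COL[col],box),cv2.RETR_EXTERNAL,cv2.CHAIN_APPROX_NONE)[0]:
        if cv2.contourArea(q)<amin: continue
        b=cv2.boxPoints(cv2.minAreaRect(q)); w=np.array([plane(c,*p,z)[:2] for p in b])
        e=w[1]-w[0],w[2]-w[1]; L=[np.linalg.norm(x) for x in e]; d=e[int(np.argmax(L))]
        out.append((w.mean(0).round(4),round(float(np.degrees(np.arctan2(d[1],d[0])))%180,1),np.round(sorted(L),3),b.mean(0).round()))
    return out
E
python3 - <<'E'
from h import *
c=get('top')
for k,b in(('yellow',(130,240,200,310)),('blue',(330,240,400,300))): print(k,blobs(c,k,.01,b))
P=pts(c)
# cabinet top
m=((abs(P[...,2]-.148)<.012)&(c['range_z']>0)).astype(np.uint8); m[:,:190]=0;m[:,305:]=0;m[:100]=0;m[200:]=0
q=max(cv2.findContours(m,0,1)[0],key=cv2.contourArea); b=cv2.boxPoints(cv2.minAreaRect(q))
w=np.array([plane(c,*p,.148) for p in b]);print('top',b.round(),w.round(4),[np.linalg.norm(w[i]-w[i-1]).round(3) for i in range(4)])
s=get('side'); print('side',blobs(s,'yellow',.01,(270,360,340,400)),blobs(s,'blue',.01,(345,185,380,210)))
Q=pts(s); ps=Q[(Q[...,2]>.1)&(Q[...,2]<.118)&(s['range_z']>0)]
np.save('q.npy',Q)
ctr=w[:,:2].mean(0)
e=min([(w[i]-w[i-1])[:2] for i in range(4)],key=lambda e:-abs(e[0])/np.linalg.norm(e)); e=e*np.sign(e[0]); yaw=np.arctan2(e[1],e[0]); print('ctr',ctr,'yaw',np.degrees(yaw))
R=np.array([[np.cos(yaw),-np.sin(yaw)],[np.sin(yaw),np.cos(yaw)]])
l=(ps[:,:2]-ctr)@R; k=(abs(l[:,1])<.08)&(l[:,0]<-.12)&(l[:,0]>-.25); print(k.sum(),np.percentile(l[k],[5,25,50,75,95],axis=0).round(3))
save(c,'pics/crop1.png',(140,90,400,310),3)
E
```

```text
yellow [(array([0.3993, 0.295 ]), 14.3, array([0.015, 0.069]), array([159., 276.], dtype=float32))]
blue []
top [[195. 180.]
 [207. 106.]
 [292. 120.]
 [281. 193.]] [[ 0.6793  0.1746  0.148 ]
 [ 0.9009  0.1502  0.148 ]
 [ 0.8671 -0.1017  0.148 ]
 [ 0.6466 -0.0726  0.148 ]] [np.float64(0.249), np.float64(0.223), np.float64(0.254), np.float64(0.222)]
side [(array([0.3965, 0.2989]), 14.8, array([0.019, 0.073]), array([305., 384.], dtype=float32))] [(array([ 0.4372, -0.3201]), 62.4, array([0.02 , 0.076]), array([362., 198.], dtype=float32))]
ctr [0.77346794 0.03763465] yaw -6.308247847764974
261 [[-0.151 -0.049]
 [-0.15  -0.028]
 [-0.147  0.011]
 [-0.142  0.047]
 [-0.126  0.064]]
```

View pics/crop1.png

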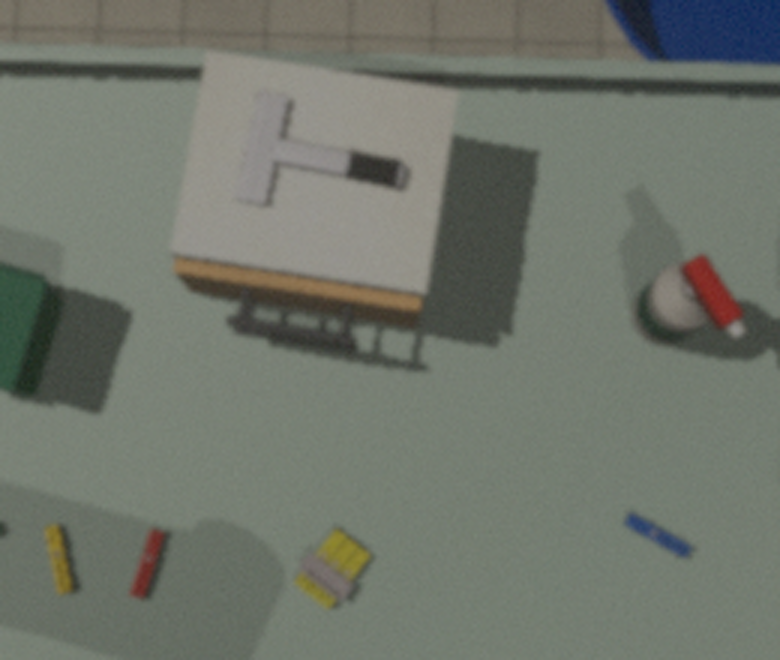

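The close crop confirms the choice: the single yellow peg is at crop (60,558) and the single blue peg at (658,535). The yellow pegs at (335,568) belong to the clip. The cabinet measures 0.223 × 0.25 m as it should, with yaw -6.3°. The handle is at about (0.627, 0.054, 0.110).

```bash
cat > go.py <<'E'
# go.py sent "tx ty tz rz" : update commanded pose ; go.py to x y z yaw : print shares
import sys,json,os,numpy as np
F='cmd.json'; x,y,z,w=json.load(open(F)) if os.path.exists(F) else (.201,.618,.226,162.02)
a=sys.argv
def ax(w): w=np.radians(w); return np.array([[np.cos(w),np.sin(w),0],[np.sin(w),-np.cos(w),0],[0,0,-1]]) # columns = tool axes
i=1
while i<len(a):
    v=[float(t) for t in a[i+1:i+5]]
    if a[i]=='sent':
        x,y,z=np.array([x,y,z])+ax(w)@np.array(v[:3])*.25; w-=v[3]*360; json.dump([x,y,z,w],open(F,'w'))
    else:
        d=ax(w).T@(np.array(v[:3])-[x,y,z])/.25; t=(w-v[3]+180)%360-180
        print('from',np.round([x,y,z,w],4),'shares',d.round(3),round(t/360,4))
    i+=5
E
python3 go.py sent -.96 -.78 0 .2175 to .627 .0538 .22 83.7; rm cmd.json
```

```text
from [ 0.3691  0.3584  0.226  83.72  ] shares [-1.098  1.159  0.024] 0.0001
```

>>> servo_tool:
  steps:
    - [-0.16,-0.13,0,0,0,0.027,-1]
    - [-0.32,-0.26,0,0,0,0.054,-1]
    - [-0.48,-0.39,0,0,0,0.081,-1]
    - [-0.64,-0.52,0,0,0,0.108,-1]
    - [-0.8,-0.65,0,0,0,0.135,-1]
    - [-0.96,-0.78,0,0,0,0.162,-1]
    - [-0.96,-0.78,0,0,0,0.189,0]
    - [-0.96,-0.78,0,0,0,0.2175,0.2]
    - [-0.96,-0.78,0,0,0,0.2175,0.3]
    - [-0.96,-0.78,0,0,0,0.2175,0.3]

```text
time_s: 1.45
eef_pos: [0.3686, 0.3587, 0.2255]
orientation: [-180.0, 0.0, 83.9]
force: [0.9, 0.2, 0.2]
opening: 0.0604
```

>>> servo_tool:
  steps:
    - [-0.17,0.14,0,0,0,0,0.3]
    - [-0.34,0.28,0,0,0,0,0.3]
    - [-0.51,0.42,0,0,0,0,0.3]
    - [-0.68,0.56,0,0,0,0,0.3]
    - [-0.85,0.7,0,0,0,0,0.3]
    - [-1,0.84,0,0,0,0,0.3]
    - [-1,0.84,0,0,0,0,0.3]
    - [-1,0.84,0,0,0,0,0.3]
    - [-1,0.84,0,0,0,0,0.3]
    - [-1,0.84,0,0,0,0,0.3]

```text
time_s: 2.7
eef_pos: [0.5497, 0.0883, 0.2258]
orientation: [180.0, -0.0, 83.8]
force: [-0.2, -0.7, 0.3]
opening: 0.0333
```

```bash
python3 go.py sent -.96 -.78 0 .2175 sent -1 .84 0 0 to .627 .0538 .22 83.7
python3 - <<'E'
from h import *
c=get('wrist'); save(c,'pics/w1.png',s=1.4); print(-c['R'].T@c['t'],c['R'][2]); print(r.read_state()['opening'])
P=pts(c); m=(c['range_z']>0)&(abs(P[...,2]-.112)<.008); 
Q=P[m]; print(m.sum())
yaw=np.radians(-6.3);R=np.array([[np.cos(yaw),-np.sin(yaw)],[np.sin(yaw),np.cos(yaw)]])
l=(Q[:,:2]-[.7735,.0376])@R
for b in np.arange(-.2,-.1,.005):
    k=(l[:,0]>b)&(l[:,0]<=b+.005); print(b.round(3),k.sum(),l[k,1].min().round(3) if k.any() else '',l[k,1].max().round(3) if k.any() else '',Q[k,2].max().round(3) if k.any() else '')
E
```

```text
from [ 0.5505  0.087   0.226  83.72  ] shares [-0.098  0.319  0.024] 0.0001
[0.55870936 0.16684939 0.38445749] [-0.03156607 -0.28003607 -0.95947037]
0.03332018333706724
2712
-0.2 0   
-0.195 0   
-0.19 0   
-0.185 0   
-0.18 0   
-0.175 0   
-0.17 0   
-0.165 0   
-0.16 0   
-0.155 43 -0.035 0.004 0.113
-0.15 622 -0.034 0.068 0.116
-0.145 464 -0.034 0.068 0.116
-0.14 90 -0.028 0.066 0.115
-0.135 50 0.05 0.057 0.115
-0.13 47 0.05 0.057 0.115
-0.125 43 0.05 0.057 0.114
-0.12 43 0.05 0.057 0.115
-0.115 124 -0.037 0.057 0.12
-0.11 1166 -0.033 0.124 0.12
-0.105 1 0.124 0.124 0.115
```

View pics/w1.png

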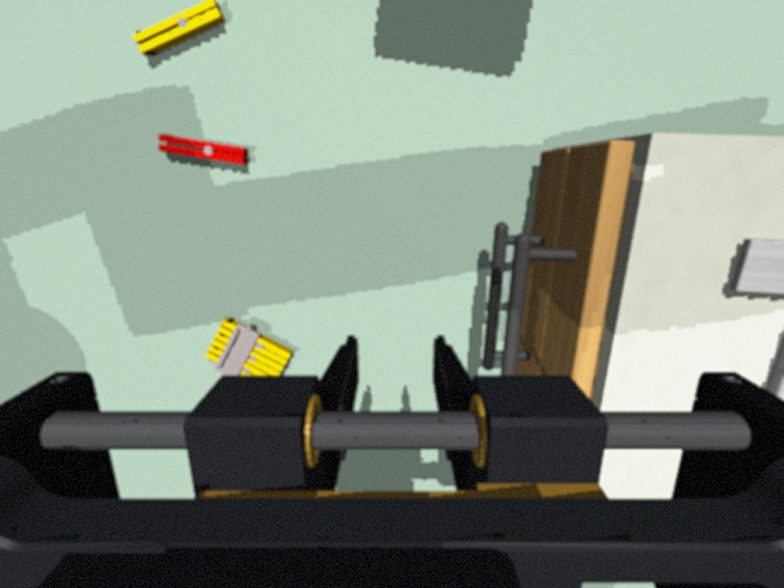

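The wrist view shows the top handle bar at (520,310), with the loose yellow peg at (180,28) and the clip at (250,350). Depth puts the bar at cabinet-local x = -0.1455 and z up to 0.116, as expected for a shut drawer.

>>> servo_tool:
  steps:
    - [-0.05,0.16,0,0,0,0,0.3]
    - [-0.097,0.327,0,0,0,0,0.3]
    - [-0.097,0.327,0,0,0,0,0.3]
    - [-0.097,0.327,0.12,0,0,0,0.3]
    - [-0.097,0.327,0.24,0,0,0,0.3]
    - [-0.097,0.327,0.36,0,0,0,0.3]
    - [-0.097,0.327,0.44,0,0,0,0.3]
    - [-0.097,0.327,0.496,0,0,0,0.3]
    - [-0.097,0.327,0.496,0,0,0,0.3]
    - [-0.097,0.327,0.496,0,0,0,0.3]

```text
time_s: 4.0
eef_pos: [0.6296, 0.0542, 0.1029]
orientation: [179.9, -0.0, 83.7]
force: [0.4, -0.4, 0.1]
opening: 0.0333
```

>>> servo_tool:
  steps:
    - [0,0,0,0,0,0,1]
    - [0,0,0,0,0,0,1]
    - [0,0,0,0,0,0,1]
    - [0,0,0,0,0,0,1]
    - [0,-0.03,0,0,0,0,1]
    - [0,-0.06,0,0,0,0,1]
    - [0,-0.09,0,0,0,0,1]
    - [0,-0.12,0,0,0,0,1]
    - [0,-0.15,0,0,0,0,1]
    - [0,-0.18,0,0,0,0,1]

```text
time_s: 5.25
eef_pos: [0.5839, 0.0601, 0.1022]
orientation: [179.9, -0.1, 83.7]
force: [2.6, 6.5, 3.1]
opening: 0.0102
```

>>> servo_tool:
  steps:
    - [0,-0.05,0,0,0,0,1]
    - [0,-0.1,0,0,0,0,1]
    - [0,-0.15,0,0,0,0,1]
    - [0,-0.2,0,0,0,0,1]
    - [0,-0.25,0,0,0,0,1]
    - [0,-0.3,0,0,0,0,1]
    - [0,-0.35,0,0,0,0,1]
    - [0,-0.38,0,0,0,0,1]
    - [0,-0.38,0,0,0,0,1]
    - [0,-0.38,0,0,0,0,1]

```text
time_s: 6.5
eef_pos: [0.4892, 0.0727, 0.1021]
orientation: [-180.0, -0.4, 83.7]
force: [0.5, 14.9, 4.0]
opening: 0.01
```

>>> servo_tool:
  steps:
    - [0,0,0,0,0,0,0.3]
    - [0,0,0,0,0,0,0.3]
    - [0,0,0,0,0,0,0.3]
    - [0,0,-0.1,0,0,0,0.3]
    - [0,0,-0.25,0,0,0,0.3]
    - [0,0,-0.4,0,0,0,0.3]
    - [0,0,-0.55,0,0,0,0.3]
    - [0,0,-0.6,0,0,0,0.3]
    - [0,0,-0.6,0,0,0,0.3]
    - [0,0,-0.6,0,0,0,0.3]

```text
time_s: 7.75
eef_pos: [0.4886, 0.0693, 0.2494]
orientation: [-179.8, 0.0, 83.7]
force: [0.1, -0.3, 0.3]
opening: 0.0332
```

```bash
python3 go.py sent -.097 .327 .496 0 sent 0 -.18 0 0 sent 0 -.38 0 0 sent 0 0 -.6 0 to .3985 .2965 .252 14.5 to .3985 .2965 .252 -165.5
python3 - <<'E'
from h import *
print(r.read_state()['eef_pos'])
for n in('wrist','top'):
    c=get(n); save(c,f'pics/{n}2.png',s=1.4)
    for k in COL: print(n,k,blobs(c,k,.11,amin=150))
c=get('side'); save(c,'pics/s2.png',s=1.4)
E
```

```text
from [4.899e-01 6.920e-02 2.520e-01 8.372e+01] shares [ 0.864 -0.463  0.   ] 0.1923
from [4.899e-01 6.920e-02 2.520e-01 8.372e+01] shares [ 0.864 -0.463  0.   ] -0.3077
[0.48863587 0.06933177 0.24936754]
wrist yellow [(array([0.4333, 0.0385]), 53.9, array([0.026, 0.036]), array([235., 236.], dtype=float32)), (array([0.4045, 0.06  ]), 51.8, array([0.011, 0.036]), array([205., 219.], dtype=float32)), (array([0.5897, 0.0197]), 167.2, array([0.091, 0.095]), array([381., 236.], dtype=float32)), (array([0.4205, 0.2571]), 13.8, array([0.013, 0.047]), array([181.,   4.], dtype=float32))]
wrist blue [(array([0.6041, 0.1117]), 82.5, array([0.092, 0.103]), array([394., 147.], dtype=float32))]
top yellow [(array([0.5882, 0.0076]), 83.3, array([0.099, 0.102]), array([253., 214.], dtype=float32))]
top blue [(array([0.6059, 0.1004]), 173.0, array([0.074, 0.074]), array([221., 208.], dtype=float32)), (array([ 0.6588, -0.5629]), 89.3, array([0.112, 0.227]), array([445., 196.], dtype=float32)), (array([ 1.0837, -0.0651]), 91.8, array([0.36 , 1.742]), array([280.,  56.], dtype=float32))]
```

View pics/top2.png

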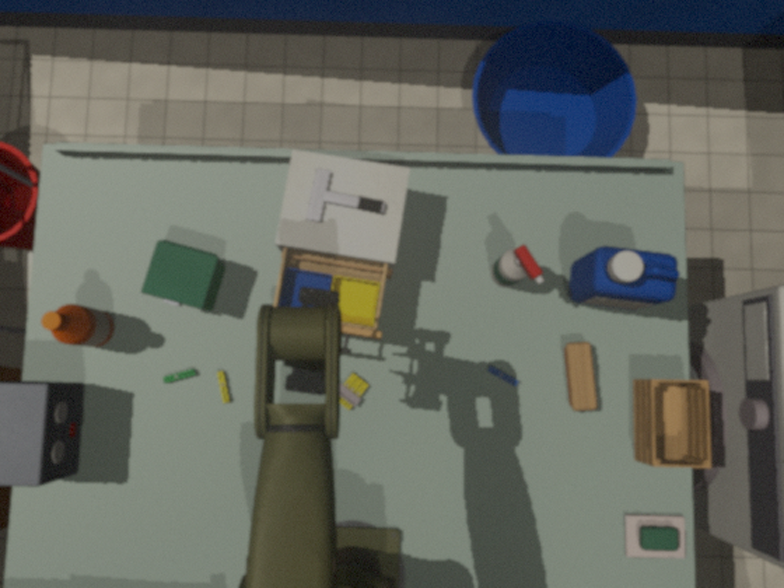

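The top view shows the drawer open, with the blue tray on the left at (310,287) and the yellow tray on the right at (360,300). Nothing else has moved. Next is the yellow peg, with a hover offset so the wrist camera sees it.

```bash
python3 go.py to .47 .315 .252 -165.5
```

```text
from [4.899e-01 6.920e-02 2.520e-01 8.372e+01] shares [ 0.968 -0.187  0.   ] -0.3077
```

>>> servo_tool:
  steps:
    - [0.16,-0.03,0,0,0,-0.029,0]
    - [0.32,-0.06,0,0,0,-0.058,-0.5]
    - [0.48,-0.09,0,0,0,-0.087,-1]
    - [0.64,-0.12,0,0,0,-0.116,-1]
    - [0.8,-0.15,0,0,0,-0.145,-1]
    - [0.968,-0.187,0,0,0,-0.174,-1]
    - [0.968,-0.187,0,0,0,-0.203,-1]
    - [0.968,-0.187,0,0,0,-0.232,-1]
    - [0.968,-0.187,0,0,0,-0.261,-1]
    - [0.968,-0.187,0,0,0,-0.29,-1]

```text
time_s: 9.15
eef_pos: [0.4692, 0.3151, 0.2505]
orientation: [-180.0, -0.1, -171.5]
force: [0.5, -0.7, 0.6]
opening: 0.0948
```

>>> servo_tool:
  steps:
    - [0,0,0.1,0,0,-0.0177,-1]
    - [0,0,0.2,0,0,-0.0177,-1]
    - [0,0,0.3,0,0,-0.0177,-1]
    - [0,0,0.4,0,0,-0.0177,-1]
    - [0,0,0.4,0,0,-0.0177,-1]
    - [0,0,0.4,0,0,-0.0177,-1]
    - [0,0,0.4,0,0,-0.0177,-1]
    - [0,0,0.4,0,0,-0.0177,-1]
    - [0,0,0.4,0,0,-0.0177,-1]
    - [0,0,0.4,0,0,-0.0177,-1]

```text
time_s: 10.4
eef_pos: [0.4697, 0.3152, 0.1519]
orientation: [180.0, 0.0, -165.5]
force: [0.4, 0.2, 0.2]
opening: 0.0951
```

```bash
python3 go.py sent .968 -.187 0 -.29 sent 0 0 .4 -.0177
python3 - <<'E'
from h import *
print(r.read_state()['eef_pos'])
c=get('wrist'); save(c,'pics/w3.png',s=1.4); print(blobs(c,'yellow',.012,amin=150))
c=get('top')
for k in COL: print(k,blobs(c,k,.11,(190,170,300,250),150))
c=get('side')
for k in COL: print(k,blobs(c,k,.11,None,150))
save(c,'pics/s3.png',s=1.4)
E
```

```text
[0.46966644 0.31516828 0.15187215]
[(array([0.3987, 0.296 ]), 14.8, array([0.013, 0.071]), array([282., 129.], dtype=float32)), (array([0.3782, 0.0402]), 52.1, array([0.02 , 0.036]), array([10., 33.], dtype=float32))]
yellow [(array([0.5886, 0.0085]), 82.0, array([0.099, 0.102]), array([252., 214.], dtype=float32))]
blue [(array([0.6008, 0.1078]), 79.5, array([0.089, 0.091]), array([219., 209.], dtype=float32))]
yellow [(array([0.3806, 0.3488]), 14.6, array([0.016, 0.061]), array([305., 384.], dtype=float32)), (array([0.3935, 0.0934]), 54.7, array([0.027, 0.048]), array([341., 273.], dtype=float32))]
blue [(array([ 0.6811, -0.677 ]), 113.0, array([0.222, 0.231]), array([324., 110.], dtype=float32)), (array([ 1.8022, -0.8018]), 142.3, array([1.869, 3.658]), array([113., 177.], dtype=float32))]
```

View pics/w3.png

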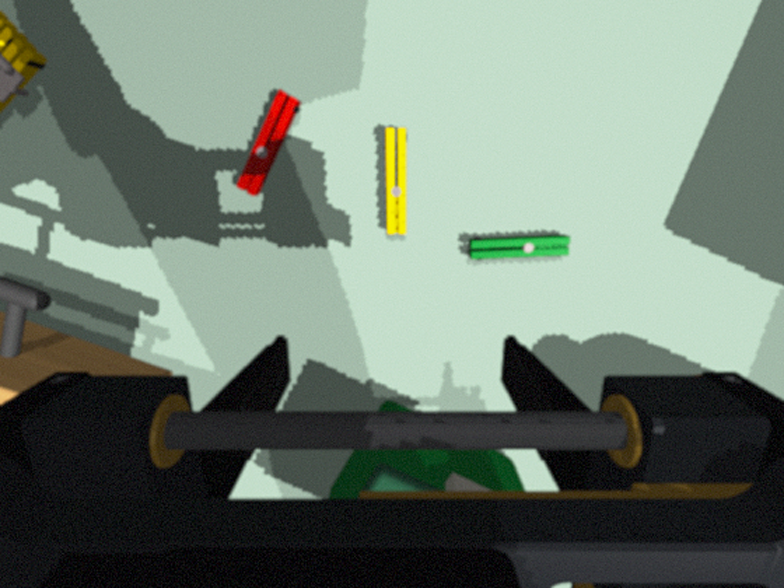

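The wrist view shows the loose yellow peg at (397,180), upright between the red one (270,140) and the green one (520,247). All estimates agree on (0.3987, 0.296), 14.8°. The tray centres come out at yellow (0.589, 0.008) and blue (0.600, 0.107).

```bash
python3 go.py to .3987 .296 .0135 -165.2
```

```text
from [4.69900e-01 3.14900e-01 1.52000e-01 1.94492e+02] shares [ 0.295 -0.002  0.554] -0.0009
```

>>> servo_tool:
  steps:
    - [0.1,0,0,0,0,0,0]
    - [0.2,0,0,0,0,0,0]
    - [0.295,-0.002,0,0,0,0,0]
    - [0.295,-0.002,0.1,0,0,0,0]
    - [0.295,-0.002,0.22,0,0,0,0]
    - [0.295,-0.002,0.34,0,0,0,0]
    - [0.295,-0.002,0.44,0,0,0,0]
    - [0.295,-0.002,0.51,0,0,0,0]
    - [0.295,-0.002,0.554,0,0,0,0]
    - [0.295,-0.002,0.554,0,0,0,0]

```text
time_s: 11.8
eef_pos: [0.3982, 0.2961, 0.0128]
orientation: [-180.0, -0.0, -165.5]
force: [-0.2, 0.3, -0.1]
opening: 0.0474
```

>>> servo_tool:
  steps:
    - [0,0,0,0,0,0,1]
    - [0,0,0,0,0,0,1]
    - [0,0,0,0,0,0,1]
    - [0,0,0,0,0,0,1]
    - [0,0,-0.1,0,0,0,1]
    - [0,0,-0.25,0,0,0,1]
    - [0,0,-0.45,0,0,0,1]
    - [0,0,-0.65,0,0,0,1]
    - [0,0,-0.85,0,0,0,1]
    - [0,0,-0.85,0,0,0,1]

```text
time_s: 13.05
eef_pos: [0.4006, 0.2976, 0.2313]
orientation: [179.8, 0.6, -165.5]
force: [-0.1, -0.4, -0.1]
opening: 0.0138
```

```bash
python3 go.py sent .295 -.002 .554 0 sent 0 0 -.85 0 to .589 .008 .226 173.7
python3 - <<'E'
from h import *
print(r.read_state()['opening'])
c=get('wrist'); save(c,'pics/w4.png',s=1.4); print(blobs(c,'yellow',.22,amin=100))
E
```

```text
from [  0.3986   0.296    0.226  194.492 ] shares [-0.449 -1.306 -0.   ] 0.0578
0.013788234025102257
[(array([0.3966, 0.2956]), 15.1, array([0.014, 0.063]), array([282., 248.], dtype=float32)), (array([0.3625, 0.1536]), 53.7, array([0.015, 0.021]), array([ 48., 136.], dtype=float32)), (array([0.3448, 0.1666]), 53.5, array([0.009, 0.021]), array([ 74., 110.], dtype=float32))]
```

The peg is held: the opening is 13.8 mm against its 14 mm width, and it is centred.

>>> servo_tool:
  steps:
    - [-0.07,-0.2,0,0,0,0.012,1]
    - [-0.14,-0.4,0,0,0,0.024,1]
    - [-0.2,-0.58,0,0,0,0.036,1]
    - [-0.27,-0.77,0,0,0,0.048,1]
    - [-0.34,-0.96,0,0,0,0.0578,1]
    - [-0.36,-1,0,0,0,0.0578,1]
    - [-0.449,-1,0,0,0,0.0578,1]
    - [-0.449,-1,0,0,0,0.0578,1]
    - [-0.449,-1,0,0,0,0.0578,1]
    - [-0.449,-1,0,0,0,0.0578,1]

```text
time_s: 14.35
eef_pos: [0.5687, 0.0827, 0.2253]
orientation: [-180.0, -0.0, 173.7]
force: [0.2, 0.1, -0.3]
opening: 0.0139
```

```bash
python3 go.py sent -.449 -1 0 .0578 to .589 .008 .102 173.7
python3 - <<'E'
from h import *
c=get('top')
for k in COL: print(k,blobs(c,k,.11,(190,170,300,250),150))
E
```

```text
from [5.69900e-01 8.20000e-02 2.26000e-01 1.73684e+02] shares [-0.109 -0.286  0.496] -0.0
yellow [(array([0.5924, 0.006 ]), 82.5, array([0.089, 0.099]), array([253., 213.], dtype=float32))]
blue []
```

>>> servo_tool:
  steps:
    - [-0.05,-0.14,0,0,0,0,1]
    - [-0.109,-0.286,0,0,0,0,1]
    - [-0.109,-0.286,0,0,0,0,1]
    - [-0.109,-0.286,0.12,0,0,0,1]
    - [-0.109,-0.286,0.24,0,0,0,1]
    - [-0.109,-0.286,0.34,0,0,0,1]
    - [-0.109,-0.286,0.42,0,0,0,1]
    - [-0.109,-0.286,0.47,0,0,0,1]
    - [-0.109,-0.286,0.496,0,0,0,1]
    - [-0.109,-0.286,0.496,0,0,0,1]

```text
time_s: 15.65
eef_pos: [0.5894, 0.0082, 0.1024]
orientation: [180.0, 0.1, 173.7]
force: [0.6, 0.3, -0.4]
opening: 0.0138
```

>>> servo_tool:
  steps:
    - [0,0,0,0,0,0,1]
    - [0,0,0,0,0,0,0.4]
    - [0,0,0,0,0,0,0.4]
    - [0,0,0,0,0,0,0.4]
    - [0,0,-0.08,0,0,0,0.4]
    - [0,0,-0.25,0,0,0,0.4]
    - [0,0,-0.45,0,0,0,0.4]
    - [0,0,-0.6,0,0,0,0.4]
    - [0,0,-0.6,0,0,0,0.4]
    - [0,0,-0.6,0,0,0,0.4]

```text
time_s: 16.9
eef_pos: [0.5885, 0.0082, 0.2515]
orientation: [-180.0, -0.0, 173.7]
force: [-0.2, 0.2, -0.6]
opening: 0.0285
```

```bash
python3 go.py sent -.109 -.286 .496 0 sent 0 0 -.6 0 to .40 -.285 .252 62.4 to .40 -.285 .252 242.4
```

```text
from [5.89100e-01 7.90000e-03 2.52000e-01 1.73684e+02] shares [ 0.623 -1.248  0.   ] 0.3091
from [5.89100e-01 7.90000e-03 2.52000e-01 1.73684e+02] shares [ 0.623 -1.248  0.   ] -0.1909
```

```bash
python3 go.py to .403 -.385 .252 62.4; python3 go.py sent .3 -.8 0 .29 to .403 -.385 .152 62.4; python3 go.py sent -.3 .8 0 0 >/dev/null; python3 -c "
import json;json.dump([.5891,.0079,.252,173.684],open('cmd.json','w'))"
```

```text
from [5.89100e-01 7.90000e-03 2.52000e-01 1.73684e+02] shares [ 0.567 -1.644  0.   ] 0.3091
from [ 0.4926 -0.1826  0.252  69.284 ] shares [-0.884 -0.049  0.4  ] 0.0191
```

>>> servo_tool:
  steps:
    - [0.05,-0.14,0,0,0,0.029,0]
    - [0.1,-0.28,0,0,0,0.058,-0.5]
    - [0.15,-0.42,0,0,0,0.087,-1]
    - [0.2,-0.56,0,0,0,0.116,-1]
    - [0.25,-0.7,0,0,0,0.145,-1]
    - [0.3,-0.8,0,0,0,0.174,-1]
    - [0.3,-0.8,0,0,0,0.203,-1]
    - [0.3,-0.8,0,0,0,0.232,-1]
    - [0.3,-0.8,0,0,0,0.261,-1]
    - [0.3,-0.8,0,0,0,0.29,-1]

```text
time_s: 18.15
eef_pos: [0.4912, -0.1819, 0.2492]
orientation: [-179.8, -0.0, 68.9]
force: [-0.1, 0.5, -1.0]
opening: 0.0951
```

>>> servo_tool:
  steps:
    - [-0.16,0,0,0,0,0.0191,-1]
    - [-0.32,-0.02,0,0,0,0.0191,-1]
    - [-0.48,-0.03,0,0,0,0.0191,-1]
    - [-0.64,-0.04,0,0,0,0.0191,-1]
    - [-0.8,-0.049,0.1,0,0,0.0191,-1]
    - [-0.884,-0.049,0.2,0,0,0.0191,-1]
    - [-0.884,-0.049,0.3,0,0,0.0191,-1]
    - [-0.884,-0.049,0.4,0,0,0.0191,-1]
    - [-0.884,-0.049,0.4,0,0,0.0191,-1]
    - [-0.884,-0.049,0.4,0,0,0.0191,-1]

```text
time_s: 19.4
eef_pos: [0.4025, -0.3846, 0.1516]
orientation: [-180.0, -0.0, 62.4]
force: [0.7, -0.2, 0.6]
opening: 0.0951
```

```bash
python3 go.py sent .3 -.8 0 .29 sent -.884 -.049 .4 .0191
python3 - <<'E'
from h import *
print(r.read_state()['eef_pos'])
c=get('wrist'); save(c,'pics/w5.png',s=1.4); print(blobs(c,'blue',.012,amin=150))
c=get('top'); save(c,'pics/t5.png',(180,150,320,270),5)
for k in COL: print(k,blobs(c,k,.11,(190,170,300,250),30))
E
```

```text
[ 0.40253812 -0.38455764  0.15156389]
[(array([ 0.6279, -0.5221]), 77.1, array([0.055, 0.118]), array([532., 216.], dtype=float32)), (array([ 0.4397, -0.3263]), 63.1, array([0.013, 0.071]), array([288., 134.], dtype=float32))]
yellow [(array([0.5888, 0.0082]), 82.0, array([0.098, 0.103]), array([252., 214.], dtype=float32))]
blue [(array([0.6024, 0.1067]), 173.0, array([0.087, 0.09 ]), array([219., 209.], dtype=float32))]
```

View pics/w5.png

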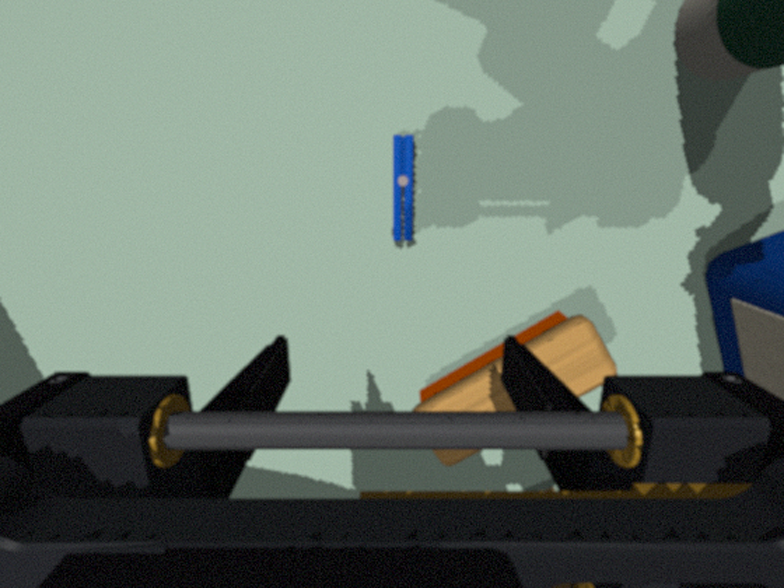

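View pics/t5.png

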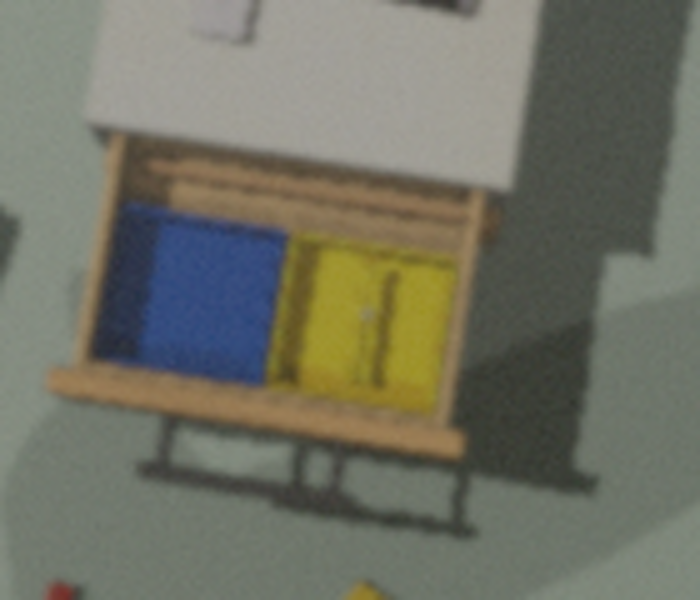

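The wrist view shows the blue peg at (403,187), clear of the brush at (520,390). The tray crop shows the yellow peg flat in the yellow tray with its pivot dot at (367,313), and the blue tray empty at (205,295). The wrist fix for the blue peg is (0.440, -0.326), 63.1°; the coarse side view was 6 mm off, so I use the wrist fix.

```bash
python3 go.py to .4397 -.3263 .0135 63.1
```

```text
from [ 0.4029 -0.385   0.152  62.408 ] shares [0.276 0.022 0.554] -0.0019
```

>>> servo_tool:
  steps:
    - [0.1,0.01,0,0,0,0,0]
    - [0.2,0.022,0,0,0,-0.002,0]
    - [0.276,0.022,0,0,0,-0.002,0]
    - [0.276,0.022,0.1,0,0,-0.002,0]
    - [0.276,0.022,0.22,0,0,-0.002,0]
    - [0.276,0.022,0.34,0,0,-0.002,0]
    - [0.276,0.022,0.44,0,0,-0.002,0]
    - [0.276,0.022,0.51,0,0,-0.002,0]
    - [0.276,0.022,0.554,0,0,-0.002,0]
    - [0.276,0.022,0.554,0,0,-0.002,0]

```text
time_s: 20.75
eef_pos: [0.4393, -0.3259, 0.0128]
orientation: [-179.9, -0.0, 63.1]
force: [0.4, -0.0, -0.0]
opening: 0.0477
```

>>> servo_tool:
  steps:
    - [0,0,0,0,0,0,1]
    - [0,0,0,0,0,0,1]
    - [0,0,0,0,0,0,1]
    - [0,0,0,0,0,0,1]
    - [0,0,-0.1,0,0,0,1]
    - [0,0,-0.25,0,0,0,1]
    - [0,0,-0.45,0,0,0,1]
    - [0,0,-0.65,0,0,0,1]
    - [0,0,-0.85,0,0,0,1]
    - [0,0,-0.85,0,0,0,1]

```text
time_s: 22.0
eef_pos: [0.4415, -0.328, 0.2317]
orientation: [179.4, 0.2, 63.1]
force: [-0.9, 0.2, -1.1]
opening: 0.0137
```

```bash
python3 go.py sent .276 .022 .554 -.002 sent 0 0 -.85 0 to .601 .107 .226 83.7
python3 - <<'E'
from h import *
print(r.read_state()['eef_pos'])
c=get('wrist'); print(blobs(c,'blue',.22,amin=100))
E
```

```text
from [ 0.4398 -0.3264  0.226  63.128 ] shares [ 1.838 -0.208 -0.   ] -0.0571
[ 0.44150129 -0.32798428  0.23167381]
[(array([ 0.5672, -0.387 ]), 157.9, array([0.061, 0.069]), array([503., 247.], dtype=float32)), (array([ 0.4439, -0.3244]), 63.8, array([0.015, 0.062]), array([282., 247.], dtype=float32))]
```

>>> servo_tool:
  steps:
    - [0.17,-0.02,0,0,0,-0.01,1]
    - [0.34,-0.04,0,0,0,-0.02,1]
    - [0.51,-0.06,0,0,0,-0.03,1]
    - [0.68,-0.08,0,0,0,-0.04,1]
    - [0.84,-0.1,0,0,0,-0.05,1]
    - [1,-0.12,0,0,0,-0.0571,1]
    - [1,-0.12,0,0,0,-0.0571,1]
    - [1,-0.12,0,0,0,-0.0571,1]
    - [1,-0.12,0,0,0,-0.0571,1]
    - [1,-0.12,0,0,0,-0.0571,1]

```text
time_s: 23.3
eef_pos: [0.5254, -0.0904, 0.2254]
orientation: [-180.0, 0.0, 83.6]
force: [0.2, 0.2, 0.4]
opening: 0.0136
```

```bash
python3 go.py sent 1 -.12 0 -.0571 to .601 .107 .226 83.7
```

```text
from [ 0.526  -0.0898  0.226  83.684 ] shares [ 0.816  0.212 -0.   ] -0.0
```

>>> servo_tool:
  steps:
    - [0.17,0.04,0,0,0,0,1]
    - [0.34,0.08,0,0,0,0,1]
    - [0.51,0.13,0,0,0,0,1]
    - [0.68,0.18,0,0,0,0,1]
    - [0.816,0.212,0,0,0,0,1]
    - [0.816,0.212,0,0,0,0,1]
    - [0.816,0.212,0,0,0,0,1]
    - [0.816,0.212,0.1,0,0,0,1]
    - [0.816,0.212,0.2,0,0,0,1]
    - [0.816,0.212,0.2,0,0,0,1]

```text
time_s: 24.55
eef_pos: [0.599, 0.1058, 0.1732]
orientation: [-179.7, 0.1, 83.6]
force: [0.4, -0.7, -0.1]
opening: 0.0136
```

>>> servo_tool:
  steps:
    - [0,0,0.08,0,0,0,1]
    - [0,0,0.16,0,0,0,1]
    - [0,0,0.23,0,0,0,1]
    - [0,0,0.27,0,0,0,1]
    - [0,0,0.296,0,0,0,1]
    - [0,0,0.296,0,0,0,1]
    - [0,0,0.296,0,0,0,1]
    - [0,0,0.296,0,0,0,0.4]
    - [0,0,0.296,0,0,0,0.4]
    - [0,0,0.296,0,0,0,0.4]

```text
time_s: 25.8
eef_pos: [0.6008, 0.1074, 0.1017]
orientation: [180.0, -0.0, 83.7]
force: [-0.6, -0.4, 0.0]
opening: 0.0285
```

>>> servo_tool:
  steps:
    - [0,0,0,0,0,0,0.4]
    - [0,0,-0.08,0,0,0,0.4]
    - [0,0,-0.25,0,0,0,0.4]
    - [0,0,-0.45,0,0,0,0.4]
    - [0,0,-0.6,0,0,0,0.4]
    - [-0.15,0,-0.6,0,0,0,0.4]
    - [-0.35,-0.1,-0.6,0,0,0,0.4]
    - [-0.55,-0.2,-0.6,0,0,0,0.4]
    - [-0.75,-0.3,-0.6,0,0,0,0.4]
    - [-0.95,-0.4,-0.6,0,0,0,0.4]

```text
time_s: 27.05
eef_pos: [0.4744, -0.119, 0.2536]
orientation: [179.9, 0.0, 83.7]
force: [-0.5, -1.1, 0.2]
opening: 0.0289
```

Run:
```python
from h import *
s=r.read_state(); print(s['eef_pos'],s['qd'].round(1))
c=get('top'); save(c,'pics/t6.png',(150,90,360,300),2.8)
for k in COL: print(k,blobs(c,k,.11,(190,170,300,250),30))
P=pts(c)
for n,(x,y) in {'yel':(.589,.008),'blu':(.601,.107)}.items():
    m=np.hypot(P[...,0]-x,P[...,1]-y)<.03; print(n,np.percentile(P[m][:,2],[5,50,95]).round(3))
```

```text
[ 0.47442533 -0.11900693  0.25355   ] [-49.9 -22.9  18.6  -0.2   3.8 -49.1]
yellow [(array([0.5896, 0.0086]), 82.0, array([0.098, 0.102]), array([252., 214.], dtype=float32))]
blue [(array([0.6026, 0.1043]), 172.2, array([0.082, 0.089]), array([220., 209.], dtype=float32))]
yel [0.084 0.09  0.102]
blu [0.083 0.09  0.103]
```

View pics/t6.png

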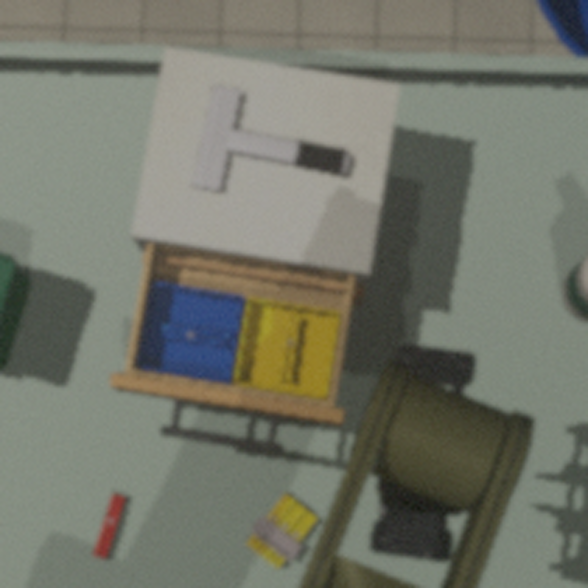

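The crop shows the blue peg flat in the blue tray (pivot at (192,335)) and the yellow peg flat in the yellow tray (pivot at (291,343)). Depths inside both trays top out at about 0.102 m, which is a peg lying on the floor. The clip and scraper haven't moved. I'll let the arm settle, then hand in.

>>> servo_tool:
  steps:
    - [0,0,0,0,0,0,0.4]
    - [0,0,0,0,0,0,0.4]
    - [0,0,0,0,0,0,0.4]
    - [0,0,0,0,0,0,0.4]
    - [0,0,0,0,0,0,0.4]
    - [0,0,0,0,0,0,0.4]
    - [0,0,0,0,0,0,0.4]
    - [0,0,0,0,0,0,0.4]
    - [0,0,0,0,0,0,0.4]
    - [0,0,0,0,0,0,0.4]

```text
time_s: 28.35
eef_pos: [0.4753, -0.1177, 0.2517]
orientation: [180.0, -0.0, 83.7]
force: [-0.8, -0.2, -0.0]
opening: 0.0286
```

```bash
python3 -c "
from bench import job; print(job.job_done())"
```

```text
the job is handed in; nothing more can be done
None
```

I pulled the top drawer out about 140 mm by its bar, laid the yellow peg in the yellow tray (right) and the blue peg in the blue tray (left), and handed in at 28.4 s with the gripper clear of everything.

**Last checks:** the final top view shows each peg flat near the middle of its tray. The 95th-percentile depth inside the trays was 102–103 mm above the shelf, against an expected 100 mm for a peg on the floor. The trays stayed side by side, and the clip and scraper looked unmoved.

**Not checked or in disagreement:**
- I worked out the drawer opening from the pull distance and the tray positions, not from a joint reading.
- The bottom drawer was hidden under the top one in the last view, so I didn't confirm it is shut; I never touched it.
- The only measurement that disagreed was the side camera's first fix on the blue peg, about 6 mm off. I used the wrist camera's instead.

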